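# Pack up the bench hold-down clamp and hold it shut

## Task

The brass block in the hold-down clamp stands too low for the clamp's foot, so stack rectangular steel packing plates flat and centred on it, one by one, until the arm, brought down, bears on the stack instead of running down to its own stop, yet comes down to level or a little below. Spare plates stay on the bench and the other things there are left alone. Finish while holding: keep the arm pressed down firmly, best by its wooden handle, so that the foot clamps the stack, and do not let go.

Things in the scene. Friction and masses are not known exactly. Their poses are not given: they have to be found in the camera images.
- clamp: hold-down clamp screwed to the bench: grey base plate 110 x 190 mm, 12 mm thick. Origin on the bench top under the block's axis, z up; its y runs from the hinge towards the handle's lowered side, its x is parallel to the hinge pin. Base spans x +-55, y -130 to +60 mm
- clamp_hinge (a point): centre of the hinge pin, between two grey cheeks at clamp x 0, y -95, z 88 mm; the pin runs along the clamp's x
- clamp_arm (a joint): angle of the clamp's dark steel arm (20 mm wide, 14 mm thick, reaching 170 mm from the hinge) in rad: 0 level over the block (arm pointing along clamp +y), grows as it opens upwards, about 1.57 upright. A spring keeps it open near upright; holding it down when level takes about 3 to 4 N at the handle, and it springs up when let go. Its own stop is at -0.158, where the foot is 15 mm lower than when level
- foot (a point): round steel foot under the arm, 22 mm across, 95 mm from the hinge; the point is the centre of its underside, which with the arm level is 68 mm above the bench, straight over the block (clamp x 0, y 0)
- handle_mid (a point): middle of the free part of the round wooden handle at the arm's end (16 mm thick, parallel to the hinge pin, 160 mm from it, sticking out of the arm's side towards clamp -x from x -10 to -76 mm); the point is on its axis, 45 mm from the arm's middle towards clamp -x; about 250 mm above the bench with the arm upright, 88 mm with it level
- block: upright brass block, 40 mm across, fixed in the clamp's socket; its height differs from start to start, its flat top being 29 to 40 mm above the bench. Origin at the centre of its top
- plate0: steel packing plate 1 of four alike: flat rectangular plate 50 (x) x 30 (y) x 10 (z) mm, about 0.12 kg, loose, lying flat on the bench; origin at the centre of its underside
- plate1: steel packing plate 2 of four alike: flat rectangular plate 50 (x) x 30 (y) x 10 (z) mm, about 0.12 kg, loose, lying flat on the bench; origin at the centre of its underside
- plate2: steel packing plate 3 of four alike: flat rectangular plate 50 (x) x 30 (y) x 10 (z) mm, about 0.12 kg, loose, lying flat on the bench; origin at the centre of its underside
- plate3: steel packing plate 4 of four alike: flat rectangular plate 50 (x) x 30 (y) x 10 (z) mm, about 0.12 kg, loose, lying flat on the bench; origin at the centre of its underside
- disc: round steel disc, 44 mm across, 10 mm thick; a bystander, not packing; origin at the underside
- bangle: plain steel bangle 66 mm across, 24 mm high; a bystander; origin at the underside
- bangle2: plain brass bangle 72 mm across, 20 mm high; a bystander; origin at the underside
- stake: small mushroom-shaped dark steel stake, 78 mm high; a bystander; origin at the underside
- hammer: hammer with wooden handle; a bystander; origin at the underside, at mid length
- cup: small copper bowl, 72 mm across, 55 mm high; a bystander; origin at the underside
- file: slim hand tool with a dark wooden handle; a bystander; origin at the underside, at mid length
Mind the look-alikes: they are no part of the job. Leave any black or purple look-alike of the plate0 alone.

How it is judged (in metres and radians):
At the end, for the whole second after the job is handed in: Through the last second the arm presses a plate with over 4 N, the arm is level or lower (under 0.035 rad), the fingers push the arm with over 2 N, and each plate is flat on the stack (within 15 mm of the block axis, tilt under 0.15 rad) or on the bench over 60 mm from that axis ((contact force between clamp_arm and plate0 above 4 N or contact force between clamp_arm and plate1 above 4 N or contact force between clamp_arm and plate2 above 4 N or contact force between clamp_arm and plate3 above 4 N) and value of joint clamp_arm below 0.035 rad and contact force between the fingers and clamp_arm above 2 N and ((horizontal distance between plate0 and block above 0.06 m and height (world z) of plate0 below 0.02 m) or (horizontal distance between plate0 and block below 0.015 m and angle between the z axis of plate0 and the z axis of block, either way round below 0.15 rad)) and ((horizontal distance between plate1 and block above 0.06 m and height (world z) of plate1 below 0.02 m) or (horizontal distance between plate1 and block below 0.015 m and angle between the z axis of plate1 and the z axis of block, either way round below 0.15 rad)) and ((horizontal distance between plate2 and block above 0.06 m and height (world z) of plate2 below 0.02 m) or (horizontal distance between plate2 and block below 0.015 m and angle between the z axis of plate2 and the z axis of block, either way round below 0.15 rad)) and ((horizontal distance between plate3 and block above 0.06 m and height (world z) of plate3 below 0.02 m) or (horizontal distance between plate3 and block below 0.015 m and angle between the z axis of plate3 and the z axis of block, either way round below 0.15 rad))); the arm keeps its last pose, push and grip.
It fails at once if another thing on the bench is shoved away (more than 40 mm) (distance of any of disc, bangle, bangle2, stake, hammer, cup, file from where it was at the start of the episode above 0.04 m).
It also fails if it takes over 72 s, if anything falls off the work surface, if the arm or the gripper's body presses on something with over 40 N, if the wrist force passes 120 N, or if a joint passes its speed limit or range.

## Robot

A 6-joint arm with a two-finger parallel gripper is mounted at the origin on the work surface. World frame = base frame: x ahead of the robot, y to its left, z up, the work surface at z = 0. Lengths are in m, angles in degrees, forces in N, time in s.
With the tool pointing down it reaches from about 0.3 to 0.75 m from the base axis. Payload 8.5 kg.
Tool frame: the origin (TCP) lies at the very end of the fingers, on their centre line; the grasp point (between the pads) lies 19 mm behind it (env.grasp_offset is the distance from the TCP to the grasp point, in m); y points along the fingers, z is the direction in which the jaws open and shut, and the axes are right-handed (so a half turn about y gives the same grasp; the last joint's range is limited). The gripper opens to 85 mm and grips with 20 to 120 N. Pads are 22 mm wide; open, the fingers measure 114 mm over their backs; the gripper's body (76 mm by 85 mm) begins 54 mm behind the grasp point. The pads swing forward as they close: fully open they stand 13 mm farther back than shut.
Start: joints at [54.815, 21.807, 74.336, -0, 83.858, -12.336], TCP at [0.214, 0.507, 0.231] pointing down, gripper open.
Joint ranges: [-178.18, 178.18], [-50.72, 133.34], [12.68, 142.11], [-81.47, 261.47], [9.98, 163.14], [-165.26, 165.26]. Speed limits (degrees/s): [136.94, 136.94, 180, 180, 180, 180].

## Interface

Orientations are given as a 3x3 rotation matrix whose columns are the frame's x, y, z axes.
In Python, from rig import env gives the robot as it stands. The module is installed in compiled form; this text tells all that it offers.
- The arm moves only by the shell command python3 -m pendant 'ROWS' [FORCE]. ROWS is JSON, a list of rows, each a list of 3 entries, a list of its own where there are three numbers: the shift along the world's x, y, z as a fraction of full scale, then the turn about the world's z as a fraction of full scale, then the opening, from 0 (shut) to 1 (fully open). A call has 1 to 12 rows; each row shifts and turns the commanded pose from where the row before left it; what a row does not reach is not made up. Full scale, the value 1, is 30 mm for a shift and 5 degrees for a turn. A row lasts 1/12 s, in which the tool goes at most 41.7 mm and 7.16 degrees, less where a joint would pass 70% of its speed; a pose out of reach is approached as far as the arm can. A call with a number of a shift or a turn outside -1 to 1 is refused whole. A call with a gripper value outside its range is refused whole. The fingers move at their own pace and stop on an object; FORCE is the grip in N (left out, the last holds). Time passes only in rows, so rows that do not move let the fingers close. It gives the time, the measured TCP pose, the force and the opening at its end, in the units of the state.
- env.observe(): the state, without advancing time (a new reading comes with each control period).
- env.get_image(name): name is "scene" or "top"; returns (picture, depth): 400x640x3 uint8, red, green, blue; 400x640 float32, m along the optical axis (not along the pixel's ray), 0 where there is no reading.
- env.camera_model(name): a dict with "camera_matrix" (3x3 intrinsics, pixels), "R" (3x3) and "t" (3): a world point X has camera coordinates R X + t. Camera axes: x right, y down, z forward; pixel columns grow to the right and rows downward; lengths in m; the calibration is good to about 2 mm. A picture is of the moment at which its call begins. camera_model takes no time and is no camera call.
- env.close_job(): hands the job in, once; it reports no verdict.
The state is a dict: "time_s": time; "q": joint angles; "qvel": joint speeds; "joint_efforts": joint torques, N m; "position": TCP position; "tool_rot": TCP orientation; "ft_force": force on the tool from outside, world axes, zero at the start; "wrist_torque": the same for the moment, N m; "grip_width": finger opening in m.
Only numpy, scipy, OpenCV 4.12 (cv2) and the standard library are available. Lean on these libraries where they do the work, as an engineer would, in place of code of your own. Each camera call takes 0.05 s, during which the arm holds its last target.

## Working session

There is one attempt and no reset: what is moved stays moved. The work goes in short steps, Python scripts to look and compute and a shell command to move; the robot and the scene stay as the last step left them, time stands still between calls to the robot, and variables do not carry over. Pictures are saved under pics/ and viewed, and the job is handed in when it is done.

```bash
mkdir -p pics; cat > h.py <<'E'
import numpy as np, cv2
from rig import env
def grab(name,tag):
    im,d=env.get_image(name); np.savez(f'pics/{tag}.npz',im=im,d=d); cv2.imwrite(f'pics/{tag}.png',im[:,:,::-1]); return im,d
def world(name,d):
    c=env.camera_model(name);K=np.array(c['camera_matrix']);R=np.array(c['R']);t=np.array(c['t'])
    v,u=np.mgrid[:400,:640]; P=np.stack([(u-K[0,2])/K[0,0]*d,(v-K[1,2])/K[1,1]*d,d],-1)
    return (P-t)@R
def pix(name,X):
    c=env.camera_model(name);K=np.array(c['camera_matrix']);p=K@(np.array(c['R'])@np.array(X)+np.array(c['t']));return p[:2]/p[2]
E
python3 - <<'E'
from h import *
for n in ['top','scene']:
    grab(n,n+'0'); c=env.camera_model(n); print(n,np.round(c['camera_matrix'],1).tolist(),np.round(-np.array(c['R']).T@c['t'],3),np.round(c['R'],2).tolist())
s=env.observe(); print(s); print(env.grasp_offset)
E
```

```text
top [[502.3, 0.0, 312.1], [0.0, 502.3, 207.2], [0.0, 0.0, 1.0]] [ 0.405 -0.066  1.565] [[-0.01, -1.0, -0.0], [-0.99, 0.01, -0.11], [0.11, -0.0, -0.99]]
scene [[372.3, 0.0, 323.1], [0.0, 372.3, 196.9], [0.0, 0.0, 1.0]] [1.101 0.006 0.987] [[-0.07, 1.0, -0.01], [0.86, 0.05, -0.5], [-0.5, -0.04, -0.86]]
{'time_s': 0.1, 'q': array([ 5.48153350e+01,  2.18372247e+01,  7.43774471e+01, -2.51154396e-05,
        8.38601559e+01, -1.23368555e+01]), 'qvel': array([-0.07065284,  0.00697603, -0.01119153, -0.0861373 , -0.00416197,
       -0.04398479]), 'joint_efforts': array([ 4.77841299e-03, -4.49213147e+01, -2.31656563e+01, -1.10895785e-04,
        3.67005690e-03,  1.65073527e-05]), 'position': array([0.21341581, 0.50662542, 0.23079009]), 'tool_rot': array([[ 9.21539389e-01, -7.52173136e-04,  3.88284161e-01],
       [-3.88284789e-01, -1.06763587e-03,  9.21538812e-01],
       [-2.78610640e-04, -9.99999147e-01, -1.27592589e-03]]), 'ft_force': array([-0.19936385,  0.80457324, -0.53282335]), 'wrist_torque': array([ 0.02863752,  0.00216624, -0.02874111]), 'grip_width': 0.08548214873209962}
0.0187
```

View pics/top0.png

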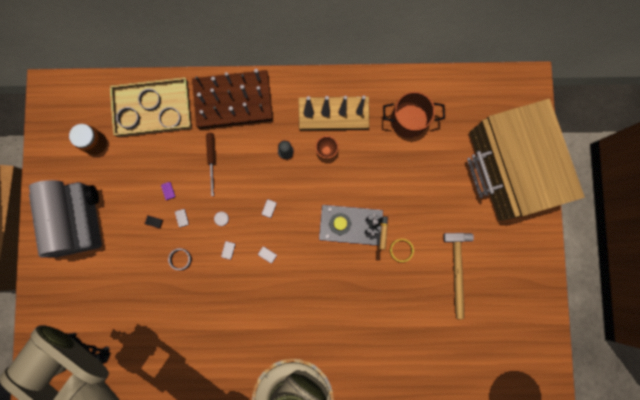

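View pics/scene0.png

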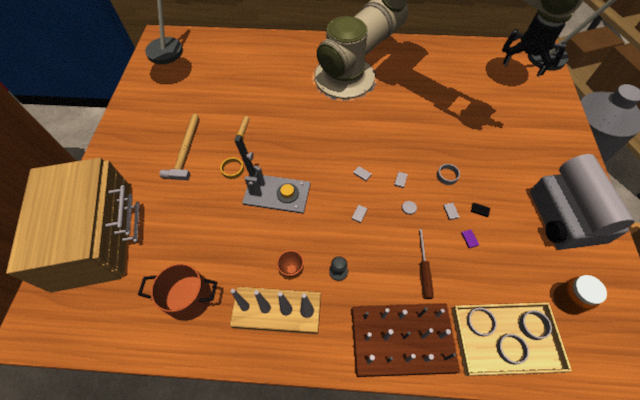

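The top view shows four light grey rectangular plates at (181,217), (269,208), (228,250) and (267,255). The round disc at (221,218) and the black (153,222) and purple (168,190) look-alikes are not wanted. The clamp's block is at (340,223), its hinge at about (375,223), and its handle at (383,237) towards the robot. Next I'll measure these and check an enlarged crop.

```bash
python3 - <<'E'
from h import *
z=np.load('pics/top0.npz');im,d=z['im'],z['d'];W=world('top',d)
crop=im[170:280,130:420];cv2.imwrite('pics/crop0.png',cv2.resize(crop[:,:,::-1],None,fx=2.7,fy=2.7,interpolation=cv2.INTER_CUBIC))
c=env.camera_model('top');K=np.array(c['camera_matrix']);R=np.array(c['R']);t=np.array(c['t']);C=-R.T@t
def onplane(uv,h):
    r=R.T@np.array([(uv[0]-K[0,2])/K[0,0],(uv[1]-K[1,2])/K[1,1],1]);return C+r*(h-C[2])/r[2]
hsv=cv2.cvtColor(im,cv2.COLOR_RGB2HSV)
for n,(u,v) in dict(A=(181,217),B=(269,208),C=(228,250),D=(267,255),disc=(221,218)).items():
    s=im[v-16:v+17,u-16:u+17];b=cv2.resize(s,None,fx=8,fy=8,interpolation=cv2.INTER_CUBIC)
    bl=b[:,:,2].astype(float); m=(bl>0.5*(np.percentile(bl,50)+np.percentile(bl,98))).astype(np.uint8)
    cs,_=cv2.findContours(m,cv2.RETR_EXTERNAL,cv2.CHAIN_APPROX_NONE);k=max(cs,key=cv2.contourArea).reshape(-1,2)
    px=np.c_[(k[:,0]+.5)/8-.5+u-16,(k[:,1]+.5)/8-.5+v-16]
    w=np.array([onplane(p,.01)[:2] for p in px])
    r=cv2.minAreaRect((w*1000).astype(np.float32)); print(n,np.round(r[0],1),np.round(r[1],1),round(r[2],1),'ctr z',np.round(W[v-2:v+3,u-2:u+3,2].mean(),4))
print('bench z',np.median(W[280:300,100:250,2]), 'left',W[300,300])
for (u,v) in [(340,223),(338,223),(325,212),(380,212),(325,238)]: print(u,v,np.round(W[v,u],4))
# yellow
m=((hsv[:,:,0]>20)&(hsv[:,:,0]<40)&(hsv[:,:,1]>120)); m[:, :325]=0;m[:,360:]=0;m[:200]=0;m[245:]=0
ys,xs=np.nonzero(m);print(len(xs),xs.mean(),ys.mean(),xs.min(),xs.max(),ys.min(),ys.max(),np.median(W[m],0)); print(np.round(W[215:232,332:349,2],3)[::2,::2])
E
```

```text
A [555.5 341.4] [52.1 31.8] 16.9 ctr z 0.0097
B [581.4  69.5] [31.7 51.5] 67.7 ctr z 0.0101
C [453.1 196.3] [31.8 51.4] 74.5 ctr z 0.0103
D [437.3  75.7] [51.3 31.7] 56.4 ctr z 0.0085
disc [551.2 218.1] [43.7 43.5] 16.8 ctr z 0.0114
bench z 0.00017731377048545483 left [ 0.29652671 -0.02487347 -0.0029049 ]
340 223 [ 0.5289 -0.1505  0.0387]
338 223 [ 0.5288 -0.1443  0.0406]
325 212 [ 0.5666 -0.1063  0.0062]
380 212 [ 0.5641 -0.2778  0.0061]
325 238 [ 0.485  -0.1046  0.0181]
140 339.9142857142857 223.02142857142857 334 346 217 229 [ 0.52909668 -0.15047515  0.03609383]
[[0.014 0.023 0.011 0.017 0.017 0.019 0.019 0.016 0.017]
 [0.014 0.018 0.024 0.014 0.04  0.032 0.02  0.022 0.016]
 [0.016 0.017 0.039 0.038 0.035 0.038 0.039 0.02  0.018]
 [0.02  0.02  0.038 0.04  0.033 0.04  0.041 0.04  0.018]
 [0.019 0.031 0.038 0.041 0.039 0.041 0.034 0.033 0.023]
 [0.021 0.029 0.033 0.039 0.036 0.032 0.037 0.034 0.016]
 [0.016 0.01  0.036 0.037 0.036 0.034 0.035 0.02  0.018]
 [0.019 0.019 0.022 0.033 0.038 0.037 0.02  0.019 0.013]
 [0.017 0.017 0.013 0.014 0.017 0.024 0.01  0.015 0.017]]
```

View pics/crop0.png

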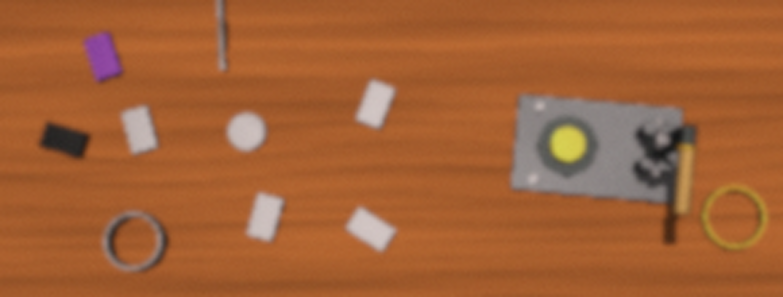

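The crop confirms which things are plates: four light grey rectangles at crop (139,130), (375,104), (265,217) and (371,229). The disc at (246,131) is round, and the look-alikes are black and purple. I'll use plates B (269,208) and C (228,250), which need the least turning. First I'll refine the block height, the clamp yaw and the handle position.

```bash
cat >> h.py <<'E'
def onplane(uv,h,name='top'):
    c=env.camera_model(name);K=np.array(c['camera_matrix']);R=np.array(c['R']);t=np.array(c['t']);C=-R.T@t
    r=R.T@np.array([(uv[0]-K[0,2])/K[0,0],(uv[1]-K[1,2])/K[1,1],1]);return C+r*(h-C[2])/r[2]
E
python3 - <<'E'
from h import *
D={}
for n in ['top','scene']:
    fr=[env.get_image(n) for _ in range(4)]
    ds=np.array([f[1] for f in fr]); ds[ds==0]=np.nan
    D[n]=np.nanmean(ds,0); im=fr[0][0]; W=world(n,D[n]); np.savez(f'pics/avg_{n}.npz',im=im,d=D[n])
    hsv=cv2.cvtColor(im,cv2.COLOR_RGB2HSV)
    m=((hsv[:,:,0]>18)&(hsv[:,:,0]<40)&(hsv[:,:,1]>120)).astype(np.uint8)
    c=(340,223) if n=='top' else (288,190)
    k=np.zeros_like(m);cv2.circle(k,c,14,1,-1);m&=k
    ys,xs=np.nonzero(m);print(n,m.sum(),xs.mean(),ys.mean(),xs.min(),xs.max(),ys.min(),ys.max())
    me=cv2.erode(m,np.ones((5,5)))>0;print('top z',me.sum(),np.nanmedian(W[me],0),np.nanmean(W[me],0))
    print('block plane', onplane((xs.mean(),ys.mean()),.037,n))
    pl=[(181,217),(269,208),(228,250),(267,255)] if n=='top' else [(362,173),(401,179),(359,213),(451,211)]
    for u,v in pl: print('plate z',np.nanmean(W[v-2:v+3,u-2:u+3],(0,1)).round(4))
    if n=='top':
        g=((hsv[:,:,1]<60)&(np.abs(W[:,:,2]-.012)<.04)).astype(np.uint8); k[:]=0;k[195:255,310:395]=1;g&=k
        cs,_=cv2.findContours(g,0,1);c0=max(cs,key=cv2.contourArea)
        w=np.array([onplane(p,.012)[:2]*1000 for p in c0.reshape(-1,2)],np.float32);print('base',cv2.minAreaRect(w),cv2.contourArea(c0))
    # tall things near clamp
    t=(W[:,:,2]>.1)&(W[:,:,0]>.38)&(W[:,:,0]<.62)&(W[:,:,1]>-.36)&(W[:,:,1]<-.1)
    ys,xs=np.nonzero(t); print('tall',len(xs)); 
    wd=t&(hsv[:,:,1]>100); P=W[wd];print('wood',wd.sum(),np.nanmedian(P,0),np.nanpercentile(P,[5,95],axis=0) if len(P) else '')
    dk=t&~wd; P=W[dk];print('dark',dk.sum(),np.nanmedian(P,0),np.nanpercentile(P,[5,95],axis=0) if len(P) else '')
    y0,y1,x0,x1=(195,265,310,420) if n=='top' else (100,220,210,330)
    cv2.imwrite(f'pics/clamp_{n}.png',cv2.resize(im[y0:y1,x0:x1,::-1],None,fx=5,fy=5,interpolation=cv2.INTER_CUBIC))
E
```

```text
top 140 339.9142857142857 223.02142857142857 334 346 217 229
top z 52 [ 0.529114   -0.15059091  0.03618956] [ 0.52906263 -0.15031522  0.03623364]
block plane [ 0.52899045 -0.15036306  0.037     ]
plate z [0.5571 0.3418 0.0104]
plate z [0.5813 0.068  0.0102]
plate z [0.4527 0.1951 0.0105]
plate z [0.4356 0.0749 0.0105]
base ((525.1311645507812, -185.81463623046875), (187.6734619140625, 107.31832885742188), 84.08647155761719) 1699.5
tall 362
wood 178 [ 0.47977657 -0.25173621  0.25435069] [[ 0.44482644 -0.26135631  0.24817668]
 [ 0.51208563 -0.24431393  0.25739332]]
dark 184 [ 0.51548275 -0.24604646  0.16427048] [[ 0.4961205  -0.25890553  0.10070359]
 [ 0.54006807 -0.23177128  0.25798555]]
scene 128 286.890625 189.71875 281 293 184 196
top z 38 [ 0.52853108 -0.150292    0.03640457] [ 0.52934132 -0.15054464  0.03637203]
block plane [ 0.53064502 -0.14979354  0.037     ]
plate z [0.4387 0.0752 0.0104]
plate z [0.454  0.1967 0.0107]
plate z [0.5817 0.0684 0.0104]
plate z [0.5581 0.3399 0.0105]
tall 553
wood 195 [ 0.49159965 -0.24668787  0.25295048] [[ 0.44714494 -0.25791844  0.14054549]
 [ 0.52485231 -0.23178125  0.25673557]]
dark 358 [ 0.52570317 -0.24707888  0.18186415] [[ 0.5048429  -0.25798834  0.10152405]
 [ 0.53834512 -0.23175272  0.25727954]]
```

The block top stands at 36 mm, so two plates should bring it to 56 mm, which bears 3 mm above the stop height of 53 mm. The block is at (0.529,-0.150). The clamp's y axis lies at about 84° in the world. The handle is at about (0.475,-0.251,0.247). Now for plate B.

```bash
python3 -m pendant '[[[0.82,-0.97,0],0,1],[[0.82,-0.97,0],0,1],[[0.82,-0.97,0],0,1],[[0.82,-0.97,0],0,1],[[0.82,-0.97,0],0,1],[[0.82,-0.97,0],0,1],[[0.82,-0.97,0],0,1],[[0.82,-0.97,0],0,1],[[0.82,-0.97,0],0,1],[[0.82,-0.97,0],0,1],[[0.82,-0.97,0],0,1],[[0.82,-0.97,0],0,1]]' 40; python3 -m pendant '[[[0.82,-0.97,-0.5],0,1],[[0.82,-0.97,-0.5],0,1],[[0.82,-0.97,-0.5],0,1],[[0,0,-1],0,1],[[0,0,-1],0,1],[[0,0,-1],0,1],[[0,0,0],0,1],[[0,0,0],0,1],[[0,0,0],0,1]]'; python3 -c "
from rig import env
s=env.observe();print(s['position'],s['tool_rot'][:,2],s['ft_force'])"
```

```text
time_s: 1.5
position: [0.5097, 0.1559, 0.2315]
tool_rot: [[0.921, 0.0, 0.389], [-0.389, 0.0, 0.921], [0.0, -1.0, 0.0]]
ft_force: [0.8, 1.3, 1.2]
grip_width: 0.0855
time_s: 2.25
position: [0.5835, 0.0704, 0.0982]
tool_rot: [[0.922, 0.003, 0.388], [-0.388, -0.0, 0.922], [0.003, -1.0, 0.001]]
ft_force: [-0.3, -0.1, -0.1]
grip_width: 0.0854
[0.58348825 0.07041455 0.09816861] [3.88020369e-01 9.21650416e-01 8.38940707e-04] [-0.27061451 -0.14027511 -0.09455726]
```

```bash
python3 -m pendant '[[[-0.07,-0.05,-0.8],0,1],[[0,0,-0.8],0,1],[[0,0,-0.8],0,1],[[0,0,-0.5],0,1],[[0,0,-0.27],0,1],[[0,0,0],0,1],[[0,0,0],0,0],[[0,0,0],0,0],[[0,0,0],0,0],[[0,0,0],0,0],[[0,0,0],0,0],[[0,0,0],0,0]]' 50;  python3 -m pendant '[[[0,0,0],0,0],[[0,0,0],0,0],[[0,0,0],0,0],[[0,0,0],0,0]]'
```

```text
time_s: 3.25
position: [0.5809, 0.0688, 0.0023]
tool_rot: [[0.922, 0.002, 0.388], [-0.388, -0.0, 0.922], [0.001, -1.0, 0.0]]
ft_force: [-0.7, -0.5, 6.6]
grip_width: 0.0283
time_s: 3.58
position: [0.5809, 0.0688, 0.0023]
tool_rot: [[0.922, 0.002, 0.388], [-0.388, -0.0, 0.922], [0.001, -1.0, 0.0]]
ft_force: [-1.2, 0.9, 6.0]
grip_width: 0.0283
```

```bash
python3 -m pendant '[[[0,0,0.6],0,0],[[0,0,0.9],0,0],[[0,0,0.9],0,0],[[0,0,0.9],0,0],[[-0.2,-0.8,0.6],0.4,0],[[-0.22,-0.92,0],0.5,0],[[-0.22,-0.92,0],0.5,0],[[-0.22,-0.92,0],0.5,0],[[-0.22,-0.92,0],0.5,0],[[-0.22,-0.92,0],0.5,0],[[-0.22,-0.92,0],0.5,0],[[-0.2,-0.9,0],0.5,0]]';  python3 -m pendant '[[[0,0,0],0,0],[[0,0,0],0,0],[[0,0,0],0,0]]'; python3 - <<'E'
from h import *
im,d=grab('scene','a1'); cv2.imwrite('pics/a1c.png',cv2.resize(im[80:240,200:360,::-1],None,fx=3.5,fy=3.5,interpolation=cv2.INTER_CUBIC))
E
```

```text
time_s: 4.58
position: [0.5282, -0.1491, 0.1185]
tool_rot: [[0.998, 0.0, 0.056], [-0.056, -0.0, 0.998], [0.0, -1.0, -0.0]]
ft_force: [0.2, 0.3, -1.7]
grip_width: 0.0282
time_s: 4.83
position: [0.5288, -0.1473, 0.1183]
tool_rot: [[0.998, -0.0, 0.059], [-0.059, 0.0, 0.998], [-0.0, -1.0, 0.0]]
ft_force: [-0.3, 0.5, -1.2]
grip_width: 0.0286
```

View pics/a1c.png

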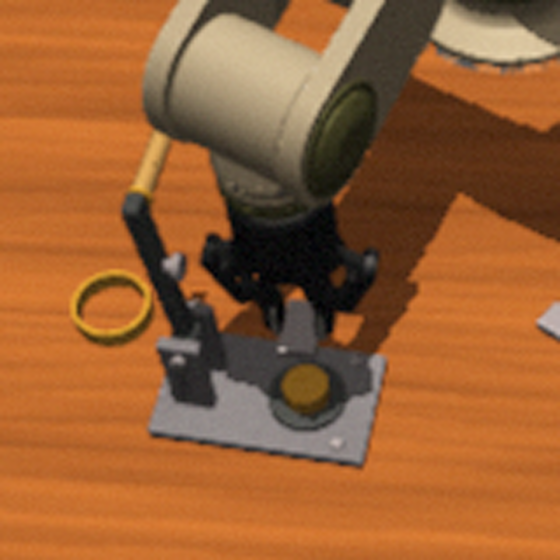

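The plate is held level over the block, at crop (298,330), and I can lower it now.

```bash
python3 -m pendant '[[[0.01,-0.1,-0.5],0,0],[[0,0,-0.8],0,0],[[0,0,-0.7],0,0],[[0,0,-0.4],0,0],[[0,0,-0.13],0,0],[[0,0,0],0,0],[[0,0,0],0,0],[[0,0,0],0,0]]'; python3 -m pendant '[[[0,0,-0.03],0,0],[[0,0,-0.03],0,0],[[0,0,0],0,0]]'
```

```text
time_s: 5.55
position: [0.5298, -0.1506, 0.0434]
tool_rot: [[0.998, 0.002, 0.058], [-0.058, -0.001, 0.998], [0.002, -1.0, -0.001]]
ft_force: [0.7, -0.2, -1.8]
grip_width: 0.0282
time_s: 5.8
position: [0.5292, -0.1508, 0.0408]
tool_rot: [[0.998, 0.0, 0.058], [-0.058, -0.0, 0.998], [0.0, -1.0, -0.0]]
ft_force: [1.1, 0.6, -1.3]
grip_width: 0.0284
```

```bash
python3 -m pendant '[[[0,0,-0.04],0,0],[[0,0,0],0,0],[[0,0,0],0,0]]'; python3 -m pendant '[[[0,0,-0.04],0,0],[[0,0,0],0,0],[[0,0,0],0,0]]'
```

```text
time_s: 6.05
position: [0.5291, -0.1508, 0.0393]
tool_rot: [[0.998, -0.0, 0.058], [-0.058, 0.0, 0.998], [-0.0, -1.0, 0.0]]
ft_force: [0.8, 0.1, -1.3]
grip_width: 0.0281
time_s: 6.3
position: [0.5293, -0.1508, 0.0383]
tool_rot: [[0.998, 0.0, 0.058], [-0.058, -0.0, 0.998], [0.0, -1.0, -0.0]]
ft_force: [0.3, 1.1, 2.5]
grip_width: 0.0284
```

Contact at a TCP height of 38.3 mm confirms the block top is at about 36 mm. I'll release, rise and look.

```bash
python3 -m pendant '[[[0,0,0],0,0.8],[[0,0,0],0,0.8],[[0,0,0],0,0.8],[[0,0,0],0,0.8],[[0,0,0.3],0,0.8],[[0,0,0.8],0,1],[[0,0,0.9],0,1],[[0,0,0.9],0,1],[[0.05,0.9,0.3],-0.5,1],[[-0.1,1,0],-0.5,1],[[-0.2,1,0],-0.5,1],[[-0.2,1,0],-0.5,1]]'; python3 -m pendant '[[[-0.4,1,0],0,1],[[-0.4,1,0],0,1],[[-0.4,1,0],0,1],[[-0.4,1,0],0,1],[[-0.3,1,0],0,1],[[-0.2,1,0],0,1],[[-0.2,1,0],0,1],[[0,0,0],0,1],[[0,0,0],0,1]]'; python3 - <<'E'
from h import *
im,d=grab('top','b1'); W=world('top',d);cv2.imwrite('pics/b1c.png',cv2.resize(im[170:280,130:420,::-1],None,fx=2.7,fy=2.7,interpolation=cv2.INTER_CUBIC))
s=im[207:240,324:357];b=cv2.resize(s,None,fx=8,fy=8,interpolation=cv2.INTER_CUBIC)
z=W[207:240,324:357,2]; m=z>.039
ys,xs=np.nonzero(m);print(m.sum(),np.median(z[m]),[onplane(p,.046) for p in [(xs.mean()+324,ys.mean()+207)]])
w=np.array([onplane((x+324,y+207),.046)[:2]*1000 for x,y in zip(xs,ys)],np.float32);print(cv2.minAreaRect(w))
print(W[223,340],env.observe()['position'])
cv2.imwrite('pics/b1d.png',b[:,:,::-1])
E
```

```text
time_s: 7.3
position: [0.5154, -0.0327, 0.135]
tool_rot: [[0.972, 0.001, 0.233], [-0.233, -0.0, 0.972], [0.001, -1.0, -0.0]]
ft_force: [0.5, 0.8, -0.1]
grip_width: 0.0856
time_s: 8.05
position: [0.4463, 0.1773, 0.1347]
tool_rot: [[0.974, 0.001, 0.228], [-0.228, -0.0, 0.974], [0.001, -1.0, 0.0]]
ft_force: [0.5, -0.5, -0.4]
grip_width: 0.0853
165 0.046735467344640694 [array([ 0.52923685, -0.1505874 ,  0.046     ])]
((528.3300170898438, -154.68032836914062), (39.42403793334961, 48.7013053894043), 88.87998962402344)
[ 0.52837844 -0.15016595  0.04530295] [0.44667642 0.176358   0.13460875]
```

View pics/b1c.png

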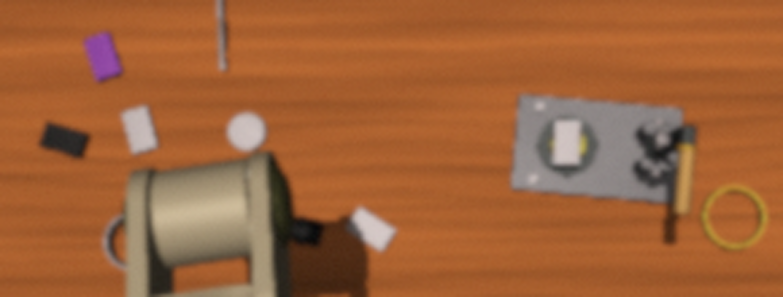

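Plate B sits flat and centred on the block, at crop (568,142) with its top at about 46 mm. Next is plate C.

```bash
python3 -m pendant '[[[0.21,0.65,-0.5],-0.46,1],[[0,0,-0.9],0,1],[[0,0,-0.9],0,1],[[0,0,-0.9],0,1],[[0,0,-0.7],0,1],[[0,0,-0.45],0,1],[[0,0,0],0,1],[[0,0,0],0,1]]' 50;python3 -m pendant '[[[0,0,0],0,0],[[0,0,0],0,0],[[0,0,0],0,0],[[0,0,0],0,0],[[0,0,0],0,0],[[0,0,0],0,0],[[0,0,0],0,0],[[0,0,0],0,0],[[0,0,0],0,0],[[0,0,0],0,0]]' 50
```

```text
time_s: 8.77
position: [0.4534, 0.1948, 0.0037]
tool_rot: [[0.963, -0.001, 0.271], [-0.271, -0.0, 0.963], [-0.001, -1.0, -0.0]]
ft_force: [0.2, 1.1, 0.3]
grip_width: 0.0854
time_s: 9.6
position: [0.4532, 0.1958, 0.0044]
tool_rot: [[0.963, 0.001, 0.27], [-0.27, 0.0, 0.963], [0.001, -1.0, 0.0]]
ft_force: [-1.4, -0.1, 7.3]
grip_width: 0.0278
```

```bash
python3 -m pendant '[[[0,0,0.6],0,0],[[0,0,0.9],0,0],[[0,0,0.9],0,0],[[0,0,0.9],0,0],[[0.2,-0.8,0.5],0.2,0],[[0.21,-0.98,0],0.2,0],[[0.21,-0.98,0],0.2,0],[[0.21,-0.98,0],0.2,0],[[0.21,-0.98,0],0.2,0],[[0.21,-0.98,0],0.2,0],[[0.21,-0.98,0],0.2,0],[[0.21,-0.98,0],0.2,0]]';  python3 -m pendant '[[[0.21,-0.98,0],0.2,0],[[0.21,-0.98,0],0.2,0],[[0.21,-0.98,0],0.2,0],[[0.2,-0.92,0],0.2,0],[[0,0,0],0,0],[[0,0,0],0,0],[[0,0,0],0,0]]'; python3 - <<'E'
from h import *
print(env.observe()['position'])
im,d=grab('scene','a2'); cv2.imwrite('pics/a2c.png',cv2.resize(im[80:240,200:360,::-1],None,fx=3.5,fy=3.5,interpolation=cv2.INTER_CUBIC))
E
```

```text
time_s: 10.6
position: [0.503, -0.0355, 0.1178]
tool_rot: [[0.991, -0.0, 0.132], [-0.132, 0.0, 0.991], [-0.0, -1.0, 0.0]]
ft_force: [0.5, 0.2, -1.2]
grip_width: 0.0279
time_s: 11.18
position: [0.5275, -0.1492, 0.1175]
tool_rot: [[0.998, -0.001, 0.064], [-0.064, 0.001, 0.998], [-0.001, -1.0, 0.001]]
ft_force: [-0.2, 0.1, -0.9]
grip_width: 0.028
[ 0.52753688 -0.14916116  0.11746072]
```

View pics/a2c.png

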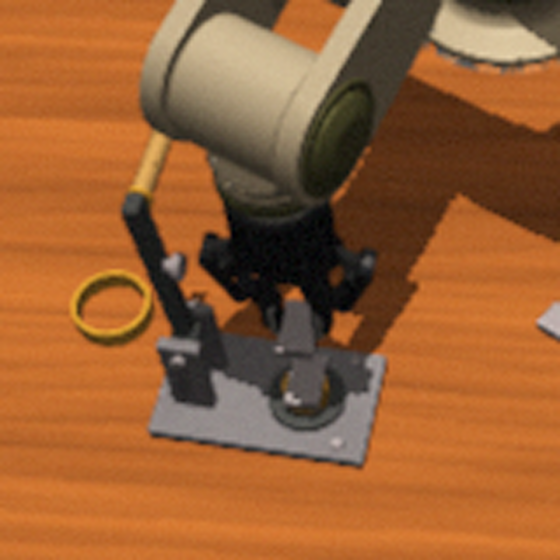

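The second plate hangs level at crop (298,328), over the first one at (307,375). I'll lower it until it touches.

```bash
python3 -m pendant '[[[0.05,-0.04,-0.6],0,0],[[0,0,-0.7],0,0],[[0,0,-0.5],0,0],[[0,0,-0.3],0,0],[[0,0,0],0,0],[[0,0,0],0,0],[[0,0,-0.04],0,0],[[0,0,0],0,0],[[0,0,0],0,0]]'; python3 -m pendant '[[[0,0,-0.03],0,0],[[0,0,0],0,0],[[0,0,0],0,0]]'
```

```text
time_s: 11.98
position: [0.5297, -0.1511, 0.0541]
tool_rot: [[0.998, 0.001, 0.064], [-0.064, -0.001, 0.998], [0.001, -1.0, -0.001]]
ft_force: [0.2, -0.4, -0.9]
grip_width: 0.0279
time_s: 12.23
position: [0.5295, -0.1511, 0.0526]
tool_rot: [[0.998, 0.0, 0.064], [-0.064, -0.0, 0.998], [0.0, -1.0, -0.0]]
ft_force: [-0.0, 0.9, 0.0]
grip_width: 0.0282
```

```bash
python3 -m pendant '[[[0,0,-0.03],0,0],[[0,0,0],0,0],[[0,0,0],0,0]]'
```

```text
time_s: 12.48
position: [0.5294, -0.1511, 0.0516]
tool_rot: [[0.998, -0.0, 0.064], [-0.064, 0.0, 0.998], [-0.0, -1.0, 0.0]]
ft_force: [-0.5, -0.1, -0.7]
grip_width: 0.0281
```

```bash
python3 -m pendant '[[[0,0,-0.03],0,0],[[0,0,0],0,0],[[0,0,0],0,0]]'
```

```text
time_s: 12.73
position: [0.5294, -0.1511, 0.0507]
tool_rot: [[0.998, -0.0, 0.064], [-0.064, 0.0, 0.998], [-0.0, -1.0, 0.0]]
ft_force: [-0.3, -0.4, -0.9]
grip_width: 0.0281
```

```bash
python3 -m pendant '[[[0,0,-0.02],0,0],[[0,0,0],0,0],[[0,0,0],0,0]]'
```

```text
time_s: 12.98
position: [0.5295, -0.1511, 0.0505]
tool_rot: [[0.998, 0.0, 0.064], [-0.064, -0.0, 0.998], [0.0, -1.0, -0.0]]
ft_force: [-2.2, 0.2, 4.5]
grip_width: 0.0279
```

```bash
python3 -m pendant '[[[0,0,0],0,0.8],[[0,0,0],0,0.8],[[0,0,0],0,0.8],[[0,0,0],0,0.8],[[0,0,0.3],0,0.8],[[0,0,0.8],0,1],[[0,0,0.9],0,1],[[0,0,0.9],0,1],[[0,0,0.9],0,1],[[0,0,0.9],0,1],[[-0.4,0,0.9],0,1],[[-0.6,0,0.9],0,1]]'; python3 -m pendant '[[[-1,0,0.9],0,1],[[-1,0,0.6],0,1],[[-0.9,0,0.5],0,1],[[-0.9,0,0.5],0,1],[[0,0,0],0,1],[[0,0,0],0,1],[[0,0,0],0,1]]'; python3 - <<'E'
from h import *
print(env.observe()['position'])
for n in ['top','scene']:
    fr=[env.get_image(n) for _ in range(3)]; d=np.nanmean([np.where(f[1]==0,np.nan,f[1]) for f in fr],0);im=fr[0][0];W=world(n,d)
    m=(W[:,:,2]>.05)&(W[:,:,2]<.075)&(np.hypot(W[:,:,0]-.529,W[:,:,1]+.1505)<.04)
    ys,xs=np.nonzero(m);print(n,m.sum(),np.median(W[m],0),onplane((xs.mean(),ys.mean()),.056,n))
    t=(W[:,:,2]>.2)&(W[:,:,0]>.43)&(W[:,:,0]<.53)&(W[:,:,1]>-.3)&(W[:,:,1]<-.22)
    hsv=cv2.cvtColor(im,cv2.COLOR_RGB2HSV);wd=t&(hsv[:,:,1]>100);print('wood',wd.sum(),np.median(W[wd],0),np.polyfit(W[wd][:,0],W[wd][:,1],1))
    y0,y1,x0,x1=(195,265,310,420) if n=='top' else (120,220,210,330)
    cv2.imwrite(f'pics/c_{n}.png',cv2.resize(im[y0:y1,x0:x1,::-1],None,fx=5,fy=5,interpolation=cv2.INTER_CUBIC))
E
```

```text
time_s: 13.98
position: [0.4995, -0.1509, 0.2469]
tool_rot: [[0.998, 0.001, 0.063], [-0.063, -0.0, 0.998], [0.001, -1.0, -0.0]]
ft_force: [0.1, 0.3, 0.2]
grip_width: 0.0851
time_s: 14.57
position: [0.3856, -0.151, 0.3201]
tool_rot: [[0.998, 0.0, 0.064], [-0.064, -0.0, 0.998], [0.0, -1.0, -0.0]]
ft_force: [0.4, 0.6, 0.2]
grip_width: 0.0856
[ 0.38562689 -0.15104008  0.32013752]
top 164 [ 0.52901678 -0.14979261  0.05604207] [ 0.52910432 -0.15019434  0.056     ]
wood 177 [ 0.47868285 -0.25147011  0.25416414] [-0.10555204 -0.20124218]
scene 160 [ 0.52961308 -0.14785358  0.05602248] [ 0.5298693  -0.14787596  0.056     ]
wood 162 [ 0.48268882 -0.24732706  0.25381222] [-0.0671693  -0.21596546]
```

View pics/c_top.png

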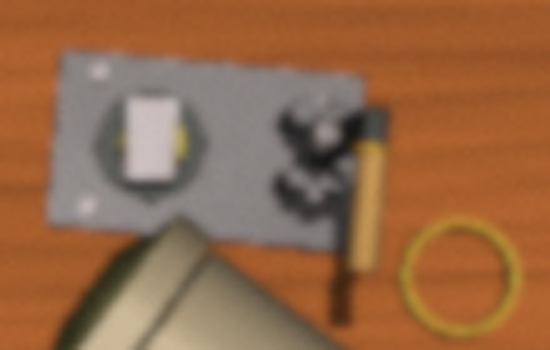

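View pics/c_scene.png

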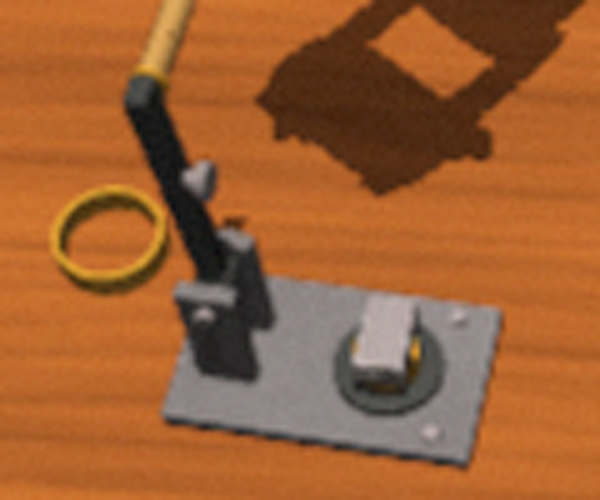

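Both plates lie flat on the block, with the top one at crop (152,140) in the top view, its top at 56.0 mm and its centre within 2 mm of the axis. The tilted foot should bear at about -0.11 rad, clear of the stop. Next I go to the handle at about (0.473,-0.251,0.248), jaws across it, grip lightly and swing it down.

```bash
python3 -m pendant '[[[0.73,-0.84,0],-0.2,1],[[0.73,-0.84,0],-0.26,1],[[0.73,-0.84,0],0,1],[[0.73,-0.83,0],0,1],[[0,0,0],0,1],[[0,0,0],0,1],[[0,0,0],0,1]]'; python3 - <<'E'
from h import *
print(env.observe()['position'])
im,d=grab('scene','e'); cv2.imwrite('pics/e_scene.png',cv2.resize(im[60:220,170:370,::-1],None,fx=4,fy=3.7,interpolation=cv2.INTER_CUBIC))
E
```

```text
time_s: 15.45
position: [0.473, -0.2512, 0.3197]
tool_rot: [[0.995, -0.001, 0.103], [-0.103, 0.001, 0.995], [-0.001, -1.0, 0.001]]
ft_force: [0.9, 0.4, -0.5]
grip_width: 0.0858
[ 0.47300983 -0.25124655  0.31966769]
```

View pics/e_scene.png

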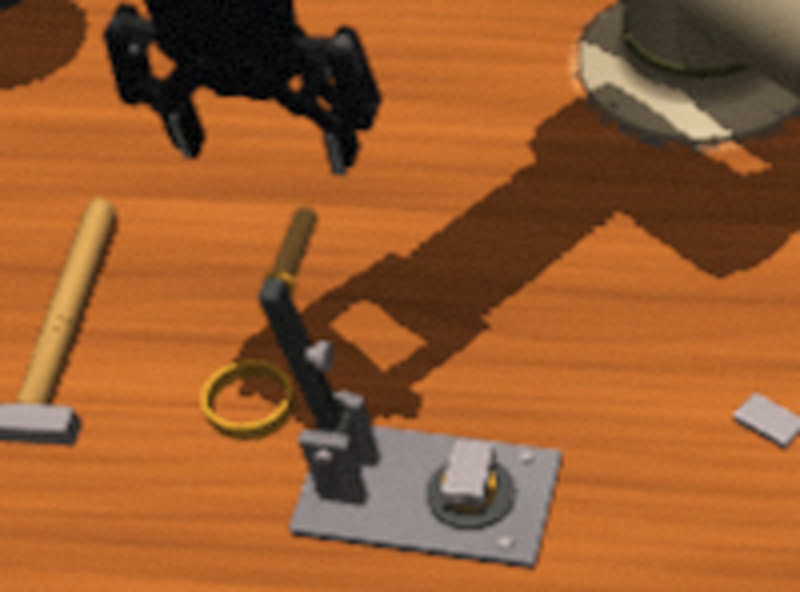

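The open jaws, at (185,150) and (345,165), are above and astride the handle at (297,245). I'll go down and grip lightly.

```bash
python3 -m pendant '[[[0,0,-0.7],0,1],[[0,0,-0.9],0,1],[[0,0,-0.8],0,1],[[0,0,-0.64],0,1],[[0,0,0],0,1],[[0,0,0],0,0.5]]' 20; python3 -m pendant '[[[0,0,0],0,0],[[0,0,0],0,0],[[0,0,0],0,0],[[0,0,0],0,0],[[0,0,0],0,0],[[0,0,0],0,0],[[0,0,0],0,0],[[0,0,0],0,0],[[0,0,0],0,0]]' 20
```

```text
time_s: 16.0
position: [0.4728, -0.251, 0.2295]
tool_rot: [[0.995, -0.0, 0.103], [-0.103, 0.0, 0.995], [-0.0, -1.0, 0.0]]
ft_force: [-0.6, -0.0, 0.5]
grip_width: 0.0759
time_s: 16.75
position: [0.4732, -0.2517, 0.2295]
tool_rot: [[0.995, 0.001, 0.104], [-0.104, -0.001, 0.995], [0.001, -1.0, -0.001]]
ft_force: [-0.9, 0.2, 5.6]
grip_width: 0.0156
```

The grip width of 15.6 mm shows the handle is held. I'll work out the arc increments.

```bash
python3 - <<'E'
import numpy as np
cy=np.array([.104,.9946]);th=np.linspace(1.643,-0.10,19);acc=np.zeros(3);p0=None
for i,t in enumerate(th):
    p=np.r_[cy*160*np.cos(t),160*np.sin(t)]
    if p0 is None:p0=p;continue
    r=np.round((p-p0-acc*30)/30,2);acc+=r;print(round(t,3),r.tolist(),np.round(p-p0,1))
E
```

```text
1.546 [0.05, 0.51, 0.01] [ 1.6 15.4  0.4]
1.449 [0.06, 0.52, -0.04] [ 3.2 30.8 -0.8]
1.352 [0.05, 0.5, -0.08] [ 4.8 45.9 -3.4]
1.256 [0.05, 0.5, -0.14] [ 6.4 60.8 -7.5]
1.159 [0.05, 0.48, -0.18] [  7.9  75.2 -13. ]
1.062 [0.05, 0.46, -0.23] [  9.3  89.  -19.9]
0.965 [0.05, 0.43, -0.27] [ 10.7 102.1 -28. ]
0.868 [0.04, 0.41, -0.32] [ 12.  114.3 -37.5]
0.772 [0.04, 0.38, -0.35] [ 13.1 125.6 -48. ]
0.675 [0.03, 0.34, -0.39] [ 14.2 135.8 -59.6]
0.578 [0.03, 0.3, -0.42] [ 15.1 144.8 -72.2]
0.481 [0.03, 0.26, -0.44] [ 16.  152.6 -85.6]
0.384 [0.02, 0.21, -0.47] [ 16.6 159.  -99.6]
0.287 [0.02, 0.17, -0.49] [  17.2  164.1 -114.2]
0.19 [0.01, 0.12, -0.5] [  17.5  167.7 -129.3]
0.094 [0.01, 0.07, -0.51] [  17.8  169.9 -144.6]
-0.003 [0.0, 0.03, -0.52] [  17.8  170.6 -160.1]
-0.1 [0.0, -0.03, -0.51] [  17.8  169.8 -175.6]
```

```bash
python3 -m pendant '[[[0.05,0.51,0.01],0,0],[[0.06,0.52,-0.04],0,0],[[0.05,0.5,-0.08],0,0],[[0.05,0.5,-0.14],0,0],[[0,0,0],0,0]]'
```

```text
time_s: 17.17
position: [0.4798, -0.1888, 0.2213]
tool_rot: [[0.995, 0.001, 0.102], [-0.102, 0.0, 0.995], [0.001, -1.0, 0.0]]
ft_force: [1.3, 0.5, 2.9]
grip_width: 0.0152
```

```bash
python3 -m pendant '[[[0.05,0.48,-0.18],0,0],[[0.05,0.46,-0.23],0,0],[[0.05,0.43,-0.27],0,0],[[0.04,0.41,-0.32],0,0],[[0.04,0.38,-0.35],0,0],[[0,0,0],0,0]]'; python3 -c "
from h import *
im,d=grab('scene','f'); cv2.imwrite('pics/f_scene.png',cv2.resize(im[60:220,170:370,::-1],None,fx=4,fy=3.7,interpolation=cv2.INTER_CUBIC))"
```

```text
time_s: 17.67
position: [0.4865, -0.1245, 0.1794]
tool_rot: [[0.995, -0.0, 0.102], [-0.102, 0.001, 0.995], [-0.001, -1.0, 0.001]]
ft_force: [2.3, -0.1, 0.5]
grip_width: 0.0151
```

View pics/f_scene.png

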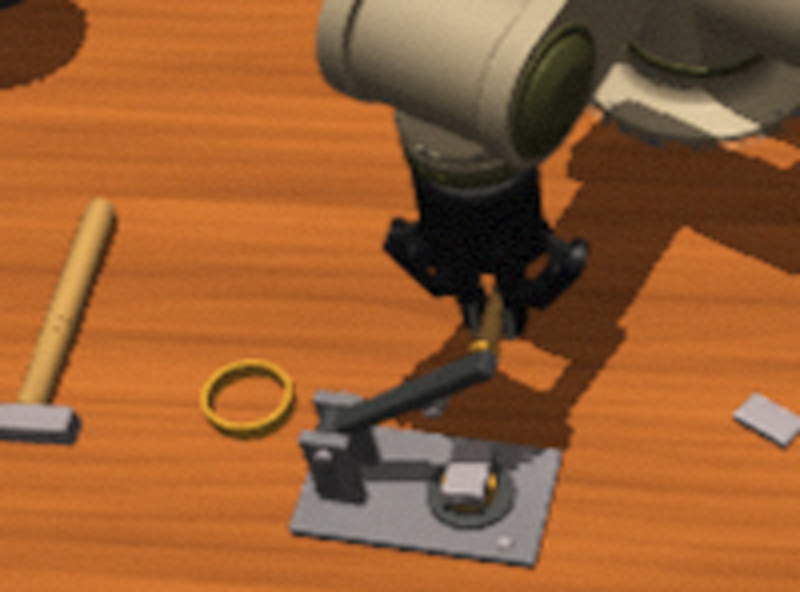

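The arm is about half-way down: the jaws hold the handle at (490,320) and the stack at (467,480) is undisturbed. Continuing to just above contact.

```bash
python3 -m pendant '[[[0.03,0.34,-0.39],0,0],[[0.03,0.3,-0.42],0,0],[[0.03,0.26,-0.44],0,0],[[0.02,0.21,-0.47],0,0],[[0,0,0],0,0]]'; python3 -m pendant '[[[0.02,0.17,-0.49],0,0],[[0.01,0.12,-0.5],0,0],[[0.01,0.07,-0.51],0,0],[[0,0.03,-0.52],0,0],[[0,0,0],0,0],[[0,0,0],0,0]]'
```

```text
time_s: 18.13
position: [0.4899, -0.0928, 0.1278]
tool_rot: [[0.995, -0.0, 0.103], [-0.103, -0.0, 0.995], [-0.0, -1.0, -0.0]]
ft_force: [1.1, -3.1, 1.5]
grip_width: 0.0148
time_s: 18.63
position: [0.4911, -0.0832, 0.0686]
tool_rot: [[0.995, -0.0, 0.104], [-0.104, -0.003, 0.995], [-0.0, -1.0, -0.003]]
ft_force: [-2.0, -11.8, 3.4]
grip_width: 0.0153
```

The arm is level. A radial force of about 12 N shows I am a touch too far out, so I'll ease back and go on down in small steps with a firmer grip.

```bash
python3 -m pendant '[[[0,-0.06,0],0,0],[[0,0,-0.15],0,0],[[0,-0.01,-0.15],0,0],[[0,0,0],0,0],[[0,0,0],0,0]]' 60; python3 -m pendant '[[[0,-0.01,-0.1],0,0],[[0,0,0],0,0],[[0,0,0],0,0]]'
```

```text
time_s: 19.05
position: [0.491, -0.084, 0.0602]
tool_rot: [[0.995, 0.0, 0.103], [-0.103, -0.002, 0.995], [0.001, -1.0, -0.002]]
ft_force: [-2.0, -4.0, 7.8]
grip_width: 0.0139
time_s: 19.3
position: [0.4909, -0.0842, 0.057]
tool_rot: [[0.995, 0.0, 0.104], [-0.104, -0.001, 0.995], [0.0, -1.0, -0.001]]
ft_force: [-1.9, -6.1, 2.5]
grip_width: 0.0141
```

```bash
python3 -m pendant '[[[0,-0.01,-0.1],0,0],[[0,0,0],0,0],[[0,0,0],0,0]]'; python3 -m pendant '[[[0,0,-0.06],0,0],[[0,0,0],0,0],[[0,0,0],0,0]]'
```

```text
time_s: 19.55
position: [0.491, -0.0843, 0.0558]
tool_rot: [[0.995, 0.002, 0.104], [-0.104, -0.002, 0.995], [0.002, -1.0, -0.001]]
ft_force: [-7.6, -2.2, 25.6]
grip_width: 0.0139
time_s: 19.8
position: [0.4911, -0.0844, 0.0554]
tool_rot: [[0.995, 0.003, 0.103], [-0.103, -0.002, 0.995], [0.003, -1.0, -0.002]]
ft_force: [-12.9, -1.3, 41.3]
grip_width: 0.0139
```

```bash
python3 -m pendant '[[[0,0,-0.04],0,0],[[0,0,0],0,0],[[0,0,0],0,0]]'
```

```text
time_s: 20.05
position: [0.4911, -0.0844, 0.0551]
tool_rot: [[0.995, 0.003, 0.103], [-0.103, -0.003, 0.995], [0.004, -1.0, -0.002]]
ft_force: [-16.9, -0.4, 51.9]
grip_width: 0.0135
```

Firm contact came at a TCP height of about 55.5 mm, so the handle is at about 74 mm and the arm at about -0.09 rad. At the stop the handle would be about 11 mm lower, so the arm bears on the stack. 52 N is more than needed, so I'll ease it to 30 N and check by camera.

```bash
python3 -m pendant '[[[0,0,0.06],0,0],[[0,0,0],0,0],[[0,0,0],0,0],[[0,0,0],0,0]]'; python3 -c "
from h import *
for n in ['scene','top']:
    im,d=grab(n,'g_'+n);W=world(n,d);
    y0,y1,x0,x1=(100,220,210,370) if n=='scene' else (180,270,290,410)
    cv2.imwrite(f'pics/g_{n}c.png',cv2.resize(im[y0:y1,x0:x1,::-1],None,fx=4.8,fy=4.8,interpolation=cv2.INTER_CUBIC))
    # arm top points along clamp y
    P=W.reshape(-1,3);r=P[:,:2]-[.519,-.2449];a=r@[.104,.9946];b=r@[.9946,-.104]
    m=(np.abs(b)<.008)&(a>.03)&(a<.15)&(P[:,2]>.06)&(P[:,2]<.13)
    print(n,m.sum(),np.polyfit(a[m],P[m,2],1) if m.sum()>10 else '')
"
```

```text
time_s: 20.38
position: [0.4911, -0.0843, 0.0556]
tool_rot: [[0.995, 0.002, 0.103], [-0.103, -0.002, 0.995], [0.003, -1.0, -0.002]]
ft_force: [-11.8, -2.0, 35.4]
grip_width: 0.0138
scene 255 [-0.12664543  0.09353803]
top 99 [-0.11465884  0.09431699]
```

View pics/g_scenec.png

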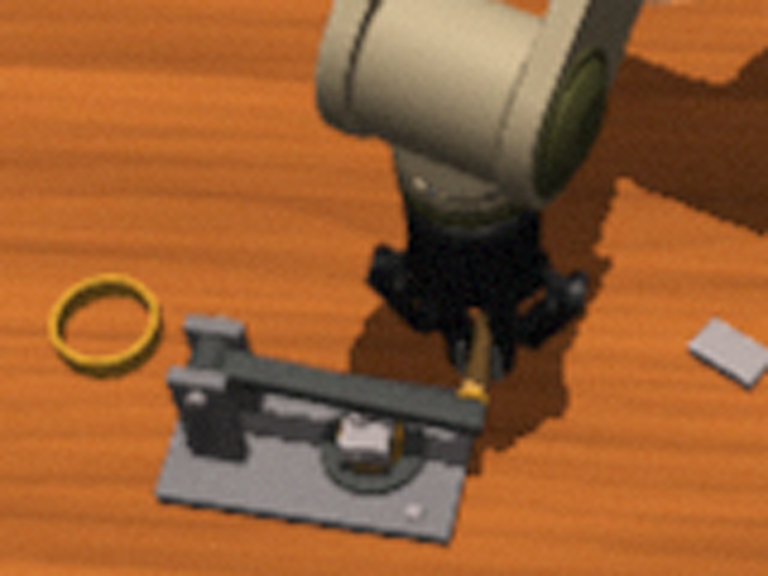

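View pics/g_topc.png

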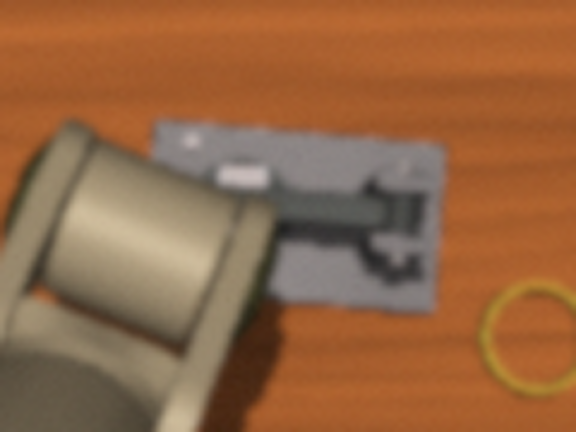

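The depth fit along the arm gives a slope of -0.115 to -0.127 rad, which is the expected foot-edge contact on a 56 mm stack rather than the stop at -0.158. The top plate still shows in place under the arm, at (365,432) in the scene crop and (243,178) in the top crop. I'll check that the hold is steady, then hand in.

```bash
python3 -m pendant '[[[0,0,0],0,0],[[0,0,0],0,0],[[0,0,0],0,0],[[0,0,0],0,0],[[0,0,0],0,0],[[0,0,0],0,0],[[0,0,0],0,0],[[0,0,0],0,0],[[0,0,0],0,0],[[0,0,0],0,0],[[0,0,0],0,0],[[0,0,0],0,0]]'
```

```text
time_s: 21.48
position: [0.4911, -0.0843, 0.0556]
tool_rot: [[0.995, 0.002, 0.103], [-0.103, -0.002, 0.995], [0.003, -1.0, -0.002]]
ft_force: [-10.7, -1.3, 36.5]
grip_width: 0.0137
```

The hold was steady at 36 N for a full second, so I'm handing in.

```bash
python3 -c "
from rig import env
print(env.close_job()); s=env.observe(); print(s['time_s'],s['ft_force'])"
```

```text
the job is handed in; nothing more can be done
None
the job is handed in; nothing more can be done
```

I put two of the steel plates flat on the brass block and swung the clamp arm down by its wooden handle. I handed the job in at about 21.5 s with the arm still gripped and pressed down; no verdict was reported.

- **Stack:** the block top measured about 36 mm and the two-plate stack 56.0 mm, before pressing. The top plate's centre measured within 1 mm of the block axis in the top camera and about 2.5 mm in the scene camera. With the arm down, only its end could be seen, and it was still in place.
- **Arm:** two estimates of its angle disagree a little. The depth pictures gave -0.115 to -0.127 rad, and the gripper height gave about -0.09 rad. Either way it is below level and clear of the stop at -0.158, so it bears on the stack.
- **Hold:** the push read a steady 35–36 N for the last second. Pressing briefly reached about 52 N before I eased it off.
- **Bench:** I left the two spare plates and the other things alone. I made no final position check on each bystander, and the force on the plates was inferred, not measured.

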